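# Third hand: press the case rail on the sprung fence

## Task

Be my third hand while I screw the brass keeper onto the specimen case's black rail: swing the red-knobbed cam lever fully open so that its arm is clear of the channel, then slide the rail along the channel onto the sprung steel fence and press it in until the red pointer stands in the middle of the green mark, a steady 10 N or so. Never drive the springs to the end of their travel, and leave the demitasse, pitcher and bell where they stand. Finish still holding the rail pressed there with the robot: do not let go.

Things in the scene. Friction and masses are not known exactly. Their poses are not given: they have to be found in the camera images.
- jig: fixed plywood jig, board 420 x 150 x 18 mm (x -210 to 210, y -55 to 95). Origin on the table under the channel's centre line; x runs along the channel to the fence, y across it to the lever's side, z up. Channel floor z = 18; two wooden guides 12 mm high, 16 mm wide, 46 mm apart, x -200 to 80; rear end open. Steel block behind the fence, x 173 to 203, top z = 58
- green_mark (a point): centre of the green mark, 10 mm long in the jig's x, on the white scale plate on top of the steel block behind the fence, 62 mm above the table. Pointer tip at its centre: 10 N; at its ends: 7 and 13 N
- pointer_tip (a point): rear tip of the red pointer, 4 mm wide, that rides on the fence's top and reaches back over the scale; 68 mm beyond the fence's front face, 65 mm above the table. It moves with the fence
- fence: upright steel plate, 12 mm thick, 90 wide, 42 high, sliding along the jig's x on two springs; origin: middle of the lower edge of the face that the rail meets. Face at x = 100 mm (jig frame) when free; it can be pushed to +x by up to 36 mm; the springs give 0.6 N per mm from zero (10 N at 16.7 mm, face at x = 116.7)
- rail: loose black case rail, 90 x 44 x 30 mm (x, y, z), about 0.16 kg, brass keeper on top (up to 34.5 mm) near its fence end. Origin: centre of the underside; x runs to the fence. Lies flat in the channel, 1 mm play each side, behind the cam lever's arm. Its rear end can be pushed with closed fingertips above the guides, or it can be gripped across its 44 mm near the rear
- lever (a joint): cam lever's angle, rad: 0 = locked (its steel arm lies across the channel and blocks the rail), 1.57 = fully open at its stop (arm outside the channel). Its plate lies 34 to 46 mm above the table. Stays put; about 2 N at the knob moves it. Opens clockwise seen from above, about an upright pivot at x = 20, y = 62 mm in the jig's frame. The rail cannot push it open
- lever_knob (a point): centre of the top of the lever's upright red knob, a cylinder 18 mm in diameter, free for grasping over its upper 38 mm, top 84 mm above the table. 65 mm from the pivot: on its -x side (jig frame) at lever angle 0, on its +y side at 1.57
- demitasse: white gold-rimmed coffee cup, 62 mm across and 56 mm high, small handle; origin centre of its foot. Bystander
- pitcher: cream ironstone pitcher, 110 mm across and 150 mm high with a handle; origin centre of its foot. Bystander
- bell: brass hand bell with dark wooden handle, standing mouth down, 68 mm across and 102 mm high; origin centre of its mouth. Bystander

How it is judged (in metres and radians):
On the way, in this order (a step that is already met when the one before it is completed fails the run):
1. the cam lever is swung open (value of joint lever above 1.3 rad), for 0.2 s.
2. the rail has been slid past the lever onto the fence (x of rail in the frame of jig above 0.05 m and contact force between rail and fence above 0.5 N), for 0.1 s.
At the end, for the whole second after the job is handed in: Through the last second the robot holds the rail at rest against the fence with 6 to 14 N (robot on rail over 3 N); the rail lies flat on the channel floor (4 mm, 0.06 rad), between the guides (6 mm) and square to the fence (0.06 rad); the lever is open beyond 1.3 rad (contact force between rail and fence between 6 and 14 N and contact force between any of the fingers, the arm and rail above 3 N and value of joint lever above 1.3 rad and angle between rail's own z axis and vertical below 0.06 rad and angle between the x axis of rail and the x axis of jig, either way round below 0.06 rad and z of rail in the frame of jig between 0.014 and 0.022 m and y of rail in the frame of jig between -0.006 and 0.006 m and linear speed of rail below 0.01 m/s); the arm keeps its last pose, push and grip.
It fails at once if the fence's springs are driven to the end of their travel (more than 33 mm) (x of fence in the frame of jig above 0.133 m).
It fails at once if the demitasse is shifted by more than 25 mm or tipped (distance of demitasse from where it was at the start of the episode above 0.025 m or angle between demitasse's own z axis and vertical above 0.3 rad).
It fails at once if the pitcher is shifted by more than 25 mm or tipped (distance of pitcher from where it was at the start of the episode above 0.025 m or angle between pitcher's own z axis and vertical above 0.3 rad).
It fails at once if the brass bell is shifted by more than 25 mm or tipped (distance of bell from where it was at the start of the episode above 0.025 m or angle between bell's own z axis and vertical above 0.3 rad).
It also fails if it takes over 58 s, if anything falls off the work surface, if the arm or the gripper's body presses on something with over 40 N, if the wrist force passes 120 N, or if a joint passes its speed limit or range.

## Robot

A 6-joint arm with a two-finger parallel gripper is mounted at the origin on the work surface. World frame = base frame: x ahead of the robot, y to its left, z up, the work surface at z = 0. Lengths are in mm, angles in rad, forces in N, time in s.
With the tool pointing down it reaches from about 275 to 725 mm from the base axis. Payload 15.9 kg.
Tool frame: the origin (TCP) lies on the centre line of the jaws, within the pads' length; the fingertips stand arm.finger_overhang ahead of it and the grasp point (between the pads) lies 6 mm ahead of it (arm.finger_overhang is the distance from the TCP to the fingertips, in mm); z points along the fingers, y is the line along which they close (so a half turn about z gives the same grasp; the last joint's range is limited). The gripper opens to 85 mm and grips with 20 to 120 N. Pads are 22 mm wide; open, the fingers measure 114 mm over their backs; the gripper's body (76 mm by 85 mm) begins 54 mm behind the grasp point. The pads swing forward as they close: fully open they stand 13 mm farther back than shut.
Start: joints at [1.106, 0.213, -0.034, 1.323, 0, 1.571], TCP at [224.114, 446.943, 256.306] pointing down, gripper open.
Joint ranges: [-2.98, 2.98], [-0.74, 1.72], [-1.14, 1.35], [-2.1, 2.04], [-1.57, 1.44], [-3.14, 3.14]. Speed limits (rad/s): [1.89, 1.89, 2.39, 2.57, 3.14, 3.14].

## Interface

Orientations are given as a unit quaternion [w, x, y, z].
In Python, from workcell import arm, workorder, probe_bus, capture, camera_info gives the robot as it stands (arm), with the cameras as plain functions, the job (workorder) and the readings (probe_bus).
- The arm moves only by the tool shift_gripper, called after "Emit:" as name(argument=value, ...) on one line, values as JSON. Schema: {"type":"object","properties":{"plan":{"type":"object","properties":{"ticks":{"type":"array","items":{"type":"array","items":{"type":"number"},"minItems":7,"maxItems":7},"minItems":1,"maxItems":8}},"additionalProperties":false,"required":["ticks"]},"only":{"type":"string"},"quiet":{"type":"boolean"},"lines":{"type":"string"}},"required":["plan"],"additionalProperties":false}. plan is an object whose key "ticks" holds a list of rows, 1 to 8 of them, each of 7 numbers: the opening from 0.0 (shut) to 1.0 (fully open), then dx, dy, dz in units of 100 mm, then a rotation vector rx, ry, rz in units of 0.2 rad; each row is the pose to reach, as a shift and turn from the pose commanded when the call began, along the tool's axes at that moment; what a row does not reach only later rows make up. A row lasts 1/10 s, in which the tool goes at most 50 mm and 0.15 rad, less where a joint would pass 70% of its speed; a pose out of reach is approached as far as the arm can. The fingers move at their own pace and stop on an object; the grip force is fixed at half the most. Time passes only in rows, so rows that do not move let the fingers close. The tool returns the time, the measured TCP pose, the force, the opening and the grip force at its end. only (a regular expression) keeps the lines of the reply that match it, lines (a string "A,B") keeps lines A to B, and quiet returns only ok. Input that does not fit is refused with a message, and nothing moves.
- probe_bus.get_state(): the state, without advancing time (a new reading comes with each control period).
- capture(name): name is "scene" or "side" or "wrist"; returns the picture (420x560x3 uint8, red, green, blue); there is no depth.
- camera_info(name): a dict with "fx", "fy", "cx", "cy" (pixels), "k1" (the pictures are not rectified: a ray, as slopes to the right and down, at radius r is drawn at 1 + k1 r^2 times it, then the intrinsics apply), "R" (3x3) and "t" (3): a world point X has camera coordinates R X + t; the wrist camera has in their place "T_tool_cam" (4x4, takes a point from camera to tool coordinates, whose origin is the TCP and whose axes are the flange's). Camera axes: x right, y down, z forward; pixel columns grow to the right and rows downward; lengths in mm; the calibration is good to about 2 mm. A picture is of the moment at which its call begins: read the wrist's pose just before it. camera_info takes no time and is no camera call.
- workorder.finish_job(): hands the job in; it is judged then, once.
The state is a dict: "t": time; "q": joint angles; "qvel": joint speeds; "tau": joint torques, N m; "position": TCP position; "ee_rot": TCP orientation; "ft_force": force on the tool from outside, world axes, zero at the start; "wrist_torque": the same for the moment, N m; "gripper_width": opening from 0.0 (shut) to 1.0 (fully open); "grasp_force": force on a finger pad.
Only numpy, scipy, OpenCV 4.12 (cv2) and the standard library are available. Lean on these libraries where they do the work, as an engineer would, in place of code of your own. Each camera call takes 0.05 s, during which the arm holds its last target. There are 200 camera calls.

## Working session

There is one attempt and no reset: what is moved stays moved. The work goes in short steps, Python scripts to look and compute and a tool call to move; the robot and the scene stay as the last step left them, time stands still between calls to the robot, and variables do not carry over. Pictures are saved under pics/ and viewed, at most 10 in all, crops included, and the job is handed in when it is done.

```bash
ls; mkdir -p pics
```

Run:
```python
from workcell import arm, workorder, probe_bus, capture, camera_info
import cv2,numpy as np
s=probe_bus.get_state();print(s, arm.finger_overhang)
for n in("scene","side"):
    cv2.imwrite(f"pics/{n}0.png",capture(n)[:,:,::-1]);print(n,camera_info(n))
print(camera_info("wrist"))
```

```text
pics
workcell.py
{'t': 0.0, 'q': array([ 1.10603470e+00,  2.13379844e-01, -3.50728960e-02,  1.32350416e+00,
        3.60058801e-06,  1.57079741e+00]), 'qvel': array([ 0.0003947 ,  0.00111196, -0.00015784, -0.00026335, -0.00076952,
        0.00123449]), 'tau': array([ 7.65509994e-04, -6.86157560e+01,  4.87120235e+01,  1.73087470e-02,
        1.12109865e-04,  1.63378473e-05]), 'position': array([223.95985724, 446.677342  , 255.79883824]), 'ee_rot': array([-1.35388520e-04,  2.30295483e-01,  9.73120575e-01, -5.64273722e-04]), 'ft_force': array([ 0.79972372, -0.33520453, -1.02800731]), 'wrist_torque': array([ 0.03973799,  0.04654014, -0.00730784]), 'grasp_force': 0.0, 'gripper_width': 1.002654750092274} 25.0
scene {'fx': 527.2363238392313, 'fy': 527.2363238392313, 'cx': 281.2392102432969, 'cy': 204.1090168389932, 'k1': -0.08295226201109263, 'R': array([[ 0.22022628,  0.97517183, -0.02324398],
       [ 0.58622507, -0.15135965, -0.79588342],
       [-0.77964129,  0.16164824, -0.60500355]]), 't': array([-149.3480231 , -322.53834318, 2051.64613051])}
side {'fx': 406.7612870696172, 'fy': 406.7612870696172, 'cx': 286.84772534526036, 'cy': 210.52886977854124, 'k1': -0.07380589305113197, 'R': array([[ 0.98872379, -0.14877533, -0.0170637 ],
       [-0.10790698, -0.6288036 , -0.77004034],
       [ 0.10383329,  0.76319849, -0.63776697]]), 't': array([-623.07881374,  121.82724744, 1159.78001981])}
{'fx': 369.54128800751806, 'fy': 369.54128800751806, 'cx': 280.81169676110557, 'cy': 205.1757025368979, 'k1': -0.001662191083364479, 'T_tool_cam': array([[ 5.65765896e-05, -9.60593758e-01, -2.77956164e-01,
         6.86910789e+01],
       [ 9.99999824e-01,  2.18670980e-04, -5.52164043e-04,
        -5.62228337e-01],
       [ 5.91186279e-04, -2.77956083e-01,  9.60593601e-01,
        -1.18183054e+02],
       [ 0.00000000e+00,  0.00000000e+00,  0.00000000e+00,
         1.00000000e+00]])}
```

View pics/scene0.png

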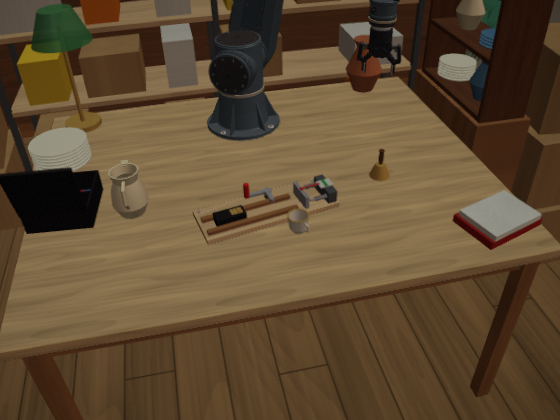

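View pics/side0.png

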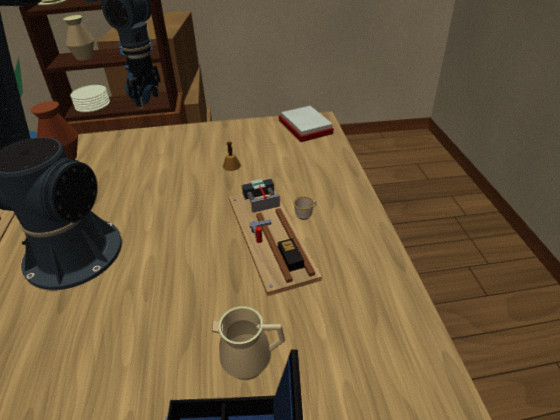

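The scene view shows the jig with its fence end to the right: red knob at about (247,189), rail at (230,214), fence at (300,195). The cup is at (299,221), the bell at (380,168) and the pitcher at (127,190). In the side view, the jig's rear corners are at about (269,291) and (318,277), with the knob at (259,236).

Create h.py:
```python
from workcell import arm, workorder, probe_bus, capture, camera_info
import cv2,numpy as np
from scipy.spatial.transform import Rotation as Ro
def cam(n,st=None):
    c=camera_info(n)
    if n!="wrist": R=np.array(c["R"]);return c,R,np.array(c["t"])
    T=np.array(c["T_tool_cam"]);w,x,y,z=st["ee_rot"];Rt=Ro.from_quat([x,y,z,w]).as_matrix()
    R=(Rt@T[:3,:3]).T;o=Rt@T[:3,3]+st["position"];return c,R,-R@o
def ray(C,p):
    c,R,t=C;K=np.array([[c["fx"],0,c["cx"]],[0,c["fy"],c["cy"]],[0,0,1.]])
    u=cv2.undistortPoints(np.array([[p]],float),K,np.array([c["k1"],0,0,0.]))[0,0]
    return -R.T@t,R.T@np.array([u[0],u[1],1])
def plane(C,p,z):
    o,d=ray(C,p);return o+d*(z-o[2])/d[2]
def proj(C,X):
    c,R,t=C;v=R@np.asarray(X,float)+t;a=v[:2]/v[2];a=a*(1+c["k1"]*(a@a));return a*c["fx"]+[c["cx"],c["cy"]]
def blobs(im,lo,hi,amin=10):
    h=cv2.cvtColor(im,cv2.COLOR_RGB2HSV);h[...,0]=(h[...,0].astype(int)+90)%180  # hue shifted: red=90
    m=cv2.inRange(h,lo,hi);n,l,s,c=cv2.connectedComponentsWithStats(m)
    return [(s[i].tolist(),c[i].round(1).tolist()) for i in range(1,n) if s[i,4]>=amin]
```

Run:
```python
from h import *
S=cam("side");C=cam("scene")
for n,c in(("side",S),("scene",C)):
    im=cv2.imread(f"pics/{n}0.png")[:,:,::-1].copy()
    for b in blobs(im,(80,150,90),(96,255,255),15): print(n,b,plane(c,b[1],65).round())
for p in((269,291),(318,277),(232,195)): print(p,plane(S,p,18).round())
for p in((200,236),(338,205)): print('scene',p,plane(C,p,18).round())
for nm,p,q in(("cup",(304,217),(298,231)),("bell",(231,167),(380,177)),("pitcher",(245,370),(130,212))): print(nm,plane(S,p,0).round(),plane(C,q,0).round())
```

```text
side ([279, 115, 42, 22, 73], [296.1, 127.6]) [743. 499.  65.]
side ([260, 187, 7, 11, 25], [262.8, 192.6]) [572. 104.  65.]
side ([256, 226, 6, 5, 26], [258.3, 228.2]) [542. -57.  65.]
scene ([243, 183, 6, 15, 42], [246.6, 188.4]) [539. -74.  65.]
scene ([305, 183, 13, 5, 18], [311.3, 185.2]) [572. 118.  65.]
scene ([455, 213, 40, 30, 106], [474.3, 227.7]) [875. 493.  65.]
(269, 291) [ 548. -244.   18.]
(318, 277) [ 679. -219.   18.]
(232, 195) [475. 171.  18.]
scene (200, 236) [ 668. -232.   18.]
scene (338, 205) [627. 187.  18.]
cup [691.  43.   0.] [694.  46.   0.]
bell [478. 366.   0.] [495. 374.   0.]
pitcher [ 472. -439.    0.] [ 480. -431.    0.]
```

Units first: shifts go in units of 100 mm and turns go in units of 0.2 rad. So -510 mm is -5.1, -233 mm is -2.33, 0.93 rad is 4.65.

Emit:
shift_gripper(plan={"ticks": [[0.5,-5.1,-2.33,0,0,0,4.65],[0.5,-5.1,-2.33,0,0,0,4.65],[0.5,-5.1,-2.33,0,0,0,4.65],[0.5,-5.1,-2.33,0,0,0,4.65],[0.5,-5.1,-2.33,0,0,0,4.65],[0.5,-5.1,-2.33,0,0,0,4.65],[0.5,-5.1,-2.33,0,0,0,4.65],[0.5,-5.1,-2.33,0,0,0,4.65]]})

```text
t: 0.9
position: [475.6, 133.3, 256.2]
ee_rot: [-0.0, 0.643, 0.766, -0.0]
ft_force: [0.8, 1.1, 0.0]
gripper_width: 0.501
grasp_force: 0.0
```

Add to h.py:
```python
def totool(st,dw):
    w,x,y,z=st["ee_rot"];return Ro.from_quat([x,y,z,w]).inv().apply(dw).round(1)
def toolx(st):
    w,x,y,z=st["ee_rot"];v=Ro.from_quat([x,y,z,w]).as_matrix();return v[:,0].round(4),v[:,2].round(4)
```

```bash
python3 -c "
from h import *
s=probe_bus.get_state();print(totool(s,np.array([575,10,256])-s['position']),toolx(s))"
```

```text
[-138.7   76.5    0.2] (array([-0.1735,  0.9848,  0.    ]), array([-1.e-04,  0.e+00, -1.e+00]))
```

Emit:
shift_gripper(plan={"ticks": [[0.5,-1.38,0.76,0,0,0,0],[0.5,-1.38,0.76,0,0,0,0],[0.5,-1.38,0.76,0,0,0,0],[0.5,-1.38,0.76,0,0,0,0],[0.5,-1.38,0.76,0,0,0,0],[0.5,-1.38,0.76,0,0,0,0]]})

```text
t: 1.5
position: [573.3, 13.3, 256.1]
ee_rot: [-0.0, 0.642, 0.767, -0.0]
ft_force: [0.3, -0.1, -0.2]
gripper_width: 0.498
grasp_force: 0.0
```

Run:
```python
from h import *
import pickle
s=probe_bus.get_state();im=capture("wrist");cv2.imwrite("pics/w1.png",im[:,:,::-1]);pickle.dump(s,open("w1.pkl","wb"))
W=cam("wrist",s)
for b in blobs(im,(80,140,80),(96,255,255),40): print(b,plane(W,b[1],65).round(1),plane(W,b[1],84).round(1))
```

```text
([293, 16, 14, 89, 509], [299.9, 65.9]) [572.6 108.   65. ] [572.  106.4  84. ]
([229, 255, 12, 35, 282], [233.9, 270.0]) [546.3 -75.3  65. ] [547.3 -65.7  84. ]
```

View pics/w1.png

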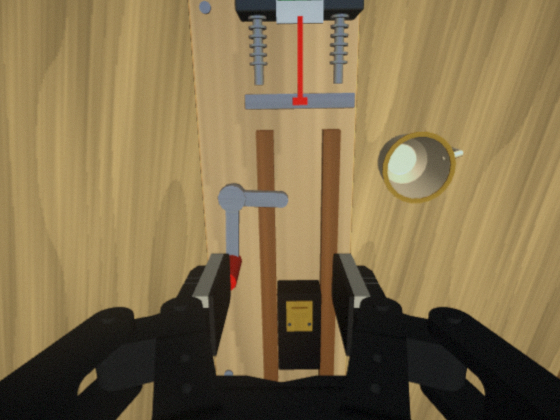

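The wrist view shows the lever locked, with its pivot at (231,198) and its knob at (234,270), partly behind a finger. The fence bar runs from (245,101) to (354,100), the guide ends are at (265,131) and (331,129), and the rail is at about (299,325). Next I'll fit the jig frame.

Run:
```python
from h import *
import pickle
s=pickle.load(open("w1.pkl","rb"));W=cam("wrist",s);im=cv2.imread("pics/w1.png")
P=lambda p,z:plane(W,p,z)
# guide edges by row scan: dark brown vs ply
g=cv2.cvtColor(im,cv2.COLOR_BGR2GRAY).astype(int)
ed=[]
for r in (140,160,180,220,240):
    d=np.diff(cv2.GaussianBlur(im[r-2:r+3].mean(0).mean(1).astype(np.float32)[None],(5,1),0)[0])
    a=[250+int(np.argmin(d[250:264])), 262+int(np.argmax(d[262:286])), 312+int(np.argmin(d[312:328])), 328+int(np.argmax(d[328:350]))]
    ed.append([r]+a);print(ed[-1])
ed=np.array(ed,float)
for k in range(1,5):
    pts=np.array([P((e[k]+.5,e[0]),30) for e in ed if e[0]<200 or k>2])
    m=np.polyfit(pts[:,1],pts[:,0],1);print(k,np.degrees(np.arctan(-m[0])).round(2),m.round(3), np.polyval(m,0).round(1))
for n,p,z in(("fenceL",(246,108),60),("fenceR",(354,107.5),60),("pivot",(231,198),46),("gL",(265,131),30),("gR",(331,129),30),("railfarL",(279,281),48),("railfarR",(320,281),48),("railrearR",(320,369),48),("ptr",(300,17),65)): print(n,P(p,z).round(1))
col=g[90:116,280];print(col)
```

```text
[140, 255, 273, 321, 340]
[160, 256, 273, 320, 339]
[180, 256, 274, 320, 338]
[220, 258, 274, 319, 337]
[240, 258, 275, 319, 337]
1 10.45 [-1.8400e-01  5.5333e+02] 553.3
2 11.24 [-1.99000e-01  5.70522e+02] 570.5
3 10.74 [-1.900e-01  6.151e+02] 615.1
4 10.92 [-1.93000e-01  6.33054e+02] 633.1
fenceL [535.3  68.7  60. ]
fenceR [622.7  84.7  60. ]
pivot [532.5 -13.4  46. ]
gL [552.9  50.4  30. ]
gR [612.1  62.8  30. ]
railfarL [590.5 -87.8  48. ]
railfarR [629.9 -80.8  48. ]
railrearR [ 650.9 -181.4   48. ]
ptr [566.1 142.3  65. ]
[142 141 146 142 129 127 121 125 122 125 124 126 125 127 121 123 122 121
 113 129 148 149 152 154 154 154]
```

Scaled: 140 mm is 1.4, 100 mm is 1, -0.011 rad is -0.055.

Emit:
shift_gripper(plan={"ticks": [[0.5,-0.84,-0.44,0,0,0,-0.055],[0.5,-0.84,-0.44,0,0,0,-0.055],[0.5,-0.84,-0.44,0.5,0,0,-0.055],[0.5,-0.84,-0.44,1,0,0,-0.055],[0.5,-0.84,-0.44,1.4,0,0,-0.055],[0.5,-0.84,-0.44,1.6,0,0,-0.055],[0.5,-0.84,-0.44,1.75,0,0,-0.055],[0.5,-0.84,-0.44,1.75,0,0,-0.055]]})

```text
t: 2.35
position: [543.6, -76.2, 79.9]
ee_rot: [-0.001, 0.637, 0.771, -0.001]
ft_force: [-0.4, 0.3, 0.5]
gripper_width: 0.497
grasp_force: 0.0
```

Emit:
shift_gripper(plan={"ticks": [[0,0,0,0,0,0,0],[0,0,0,0,0,0,0],[0,0,0,0,0,0,0],[0,0,0,0,0,0,0],[0,0,0,0,0,0,0]]})

```text
t: 2.85
position: [544.4, -77.6, 82.6]
ee_rot: [-0.0, 0.638, 0.77, -0.0]
ft_force: [-12.2, -1.3, 12.6]
gripper_width: 0.195
grasp_force: 58.2
```

```bash
python3 -c "
from h import *
print(probe_bus.get_state()['q'].round(3))
for a in np.arange(.15,1.66,.15): print(a.round(2),(65*(1-np.cos(a))).round(1),(-65*np.sin(a)).round(1))"
```

```text
[-0.141  0.408 -0.218  0.945 -0.     1.242]
0.15 0.7 -9.7
0.3 2.9 -19.2
0.45 6.5 -28.3
0.6 11.4 -36.7
0.75 17.4 -44.3
0.9 24.6 -50.9
1.05 32.7 -56.4
1.2 41.4 -60.6
1.35 50.8 -63.4
1.5 60.4 -64.8
1.65 70.1 -64.8
```

Scaled: -56.4 mm is -0.564, -50.9 mm is -0.509, 1.05 rad is 5.25.

Emit:
shift_gripper(plan={"ticks": [[0,0.007,-0.097,0,0,0,0.75],[0,0.029,-0.192,0,0,0,1.5],[0,0.065,-0.283,0,0,0,2.25],[0,0.114,-0.367,0,0,0,3],[0,0.174,-0.443,0,0,0,3.75],[0,0.246,-0.509,0,0,0,4.5],[0,0.327,-0.564,0,0,0,5.25],[0,0.327,-0.564,0,0,0,5.25]]})

```text
t: 3.65
position: [481.9, -56.2, 82.6]
ee_rot: [0.001, 0.939, 0.344, -0.001]
ft_force: [-16.5, -8.5, 15.9]
gripper_width: 0.195
grasp_force: 59.8
```

```bash
python3 -c "
from h import *
s=probe_bus.get_state();d=s['position'][:2]-[532.6,-13.3];print(d,np.hypot(*d),totool(s,[-(.184),.983,0]))"
```

```text
[-50.65009189 -42.91306197] 66.38495835484794 [ 0.5 -0.9 -0. ]
```

Scaled: -32.3 mm is -0.323, -28.3 mm is -0.283, 0.52 rad is 2.6.

Emit:
shift_gripper(plan={"ticks": [[0,0.007,-0.097,0,0,0,0.75],[0,0.029,-0.192,0,0,0,1.5],[0,0.065,-0.283,0,0,0,2.25],[0,0.086,-0.323,0,0,0,2.6],[0,0.086,-0.323,0,0,0,2.6],[0,0.086,-0.323,0,0,0,2.6]]})

```text
t: 4.25
position: [466.8, -25.8, 82.5]
ee_rot: [0.0, 0.996, 0.094, -0.002]
ft_force: [-26.5, -1.7, 28.6]
gripper_width: 0.187
grasp_force: 61.2
```

Emit:
shift_gripper(plan={"ticks": [[0.5,0,0,0,0,0,0],[0.5,0,0,0,0,0,0],[0.5,0,0,0,0,0,0],[0.5,0,0,-0.5,0,0,0],[0.5,0,0,-0.7,0,0,0],[0.5,0,0,-0.7,0,0,-0.75]]})

```text
t: 4.85
position: [471.3, -26.0, 154.6]
ee_rot: [0.001, 0.986, 0.168, 0.003]
ft_force: [0.1, -0.5, -0.5]
gripper_width: 0.502
grasp_force: 0.0
```

```bash
python3 -c "
from h import *
s=probe_bus.get_state();d=s['position'][:2]-[532.6,-13.3];x=np.array([-.184,.983]);y=np.array([-.983,-.184]);print(d@x,d@y,toolx(s))"
```

```text
-1.1671001605245066 62.62288511718781 (array([0.9434, 0.3316, 0.0051]), array([ 5.5e-03, -3.0e-04, -1.0e+00]))
```

Scaled: 111 mm is 1.11, -101 mm is -1.01, -1.2 rad is -6.

Emit:
shift_gripper(plan={"ticks": [[0.65,0,0,-0.5,0,0,-0.75],[0.65,0.4,0.3,-1.01,0,0,-1.5],[0.65,0.8,0.65,-1.01,0,0,-2.25],[0.65,1.11,0.97,-1.01,0,0,-3],[0.65,1.11,0.97,-1.01,0,0,-3.75],[0.65,1.11,0.97,-1.01,0,0,-4.5],[0.65,1.11,0.97,-1.01,0,0,-5.25],[0.65,1.11,0.97,-1.01,0,0,-6]]})

```text
t: 5.65
position: [606.4, -80.7, 252.3]
ee_rot: [0.0, 0.717, 0.698, 0.0]
ft_force: [0.1, -0.1, -0.5]
gripper_width: 0.649
grasp_force: 0.0
```

Emit:
shift_gripper(plan={"ticks": [[0.65,0,0,0,0,0,-0.75],[0.65,0,0,0,0,0,-1.085],[0.65,0,0,0,0,0,-1.085]]})

```text
t: 5.95
position: [606.3, -80.6, 252.5]
ee_rot: [0.0, 0.639, 0.769, 0.0]
ft_force: [0.1, 0.3, -0.3]
gripper_width: 0.65
grasp_force: 0.0
```

Run:
```python
from h import *
import pickle
s=probe_bus.get_state();im=capture("wrist");cv2.imwrite("pics/w2.png",im[:,:,::-1]);pickle.dump(s,open("w2.pkl","wb"))
print(toolx(s))
```

```text
(array([-1.840e-01,  9.829e-01, -1.000e-04]), array([ 4.e-04, -0.e+00, -1.e+00]))
```

View pics/w2.png

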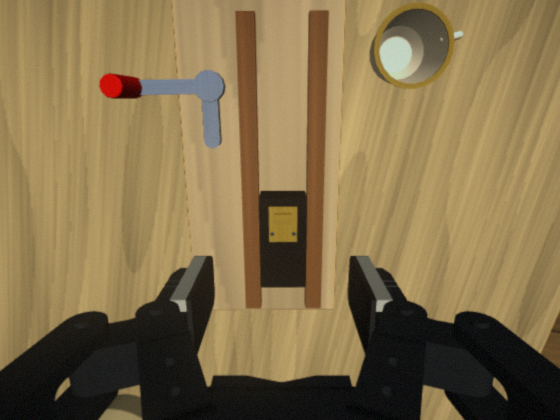

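The lever is fully open: the knob at (113,86) is level with the pivot at (209,86), and the arm points backward outside the channel. The rail's top spans (260,191) to (306,287). Now I'll measure it.

Run:
```python
from h import *
import pickle
s=pickle.load(open("w2.pkl","rb"));W=cam("wrist",s)
O=np.array([597.2,-21.6]);x=np.array([-.184,.983]);y=np.array([-.983,-.184])
for n,p,z in(("pivot",(209,86),46),("knob",(111,86),84),("fL",(261,191),48),("fR",(305,191),48),("rL",(260,287),48),("rR",(307,287),48),("endL",(253,308),30),("endR",(313,308),30)):
    P=plane(W,p,z);d=P[:2]-O;print(n,P.round(1),(d@x).round(1),(d@y).round(1))
print(totool(s,np.r_[O-138*x,58.5]-s["position"]))
```

```text
pivot [533.9 -14.1  46. ] 19.0 60.8
knob [469.8 -27.3  84. ] 17.9 126.2
fL [592.  -94.8  48. ] -71.0 18.6
fR [630.9 -87.5  48. ] -71.0 -21.0
rL [ 607.3 -189.6   48. ] -167.0 21.0
rR [ 652.2 -181.2   48. ] -167.0 -24.7
endL [ 605.  -224.8   30. ] -201.2 29.8
endR [ 666.5 -213.3   30. ] -201.2 -32.9
[-78.3   1.8 194. ]
```

Scaled: -90 mm is -0.9, 90 mm is 0.9.

Emit:
shift_gripper(plan={"ticks": [[0.65,-0.5,0.03,0,0,0,0],[0.65,-0.9,0.03,0.4,0,0,0],[0.65,-0.9,0.03,0.9,0,0,0],[0.65,-0.9,0.03,1.4,0,0,0],[0.65,-0.9,0.03,1.75,0,0,0],[0.65,-0.9,0.03,1.92,0,0,0],[0.65,-0.9,0.03,1.92,0,0,0],[0.65,-0.9,0.03,1.92,0,0,0]]})

```text
t: 6.8
position: [626.0, -168.7, 61.2]
ee_rot: [0.0, 0.64, 0.769, 0.0]
ft_force: [-0.3, 0.0, 0.7]
gripper_width: 0.647
grasp_force: 0.0
```

Emit:
shift_gripper(plan={"ticks": [[0.4,0,0,0,0,0,0],[0.4,0,0,0,0,0,0],[0.4,0,0,0,0,0,0],[0.4,0,0,0,0,0,0],[0.4,0,0,0,0,0,0]]})

```text
t: 7.3
position: [625.9, -168.9, 62.5]
ee_rot: [0.001, 0.639, 0.769, 0.0]
ft_force: [-6.5, -0.5, 10.4]
gripper_width: 0.492
grasp_force: 61.5
```

Emit:
shift_gripper(plan={"ticks": [[0.4,0.25,0,0,0,0,0],[0.4,0.5,0,0,0,0,0],[0.4,0.75,0,0,0,0,0],[0.4,1,0,0,0,0,0],[0.4,1.2,0,0,0,0,0],[0.4,1.4,0,0,0,0,0],[0.4,1.55,0,0,0,0,0],[0.4,1.65,0,0,0,0,0]]})

```text
t: 8.1
position: [595.0, -8.5, 62.5]
ee_rot: [0.002, 0.64, 0.768, -0.002]
ft_force: [-11.9, -23.9, 15.8]
gripper_width: 0.494
grasp_force: 62.5
```

Emit:
shift_gripper(plan={"ticks": [[0.4,0,0,0,0,0,0],[0.4,0,0,0,0,0,0]]})

```text
t: 8.3
position: [594.9, -7.5, 62.5]
ee_rot: [0.001, 0.64, 0.769, -0.001]
ft_force: [-15.5, -8.8, 18.8]
gripper_width: 0.496
grasp_force: 62.8
```

Run:
```python
from h import *
import pickle
s=probe_bus.get_state();im=capture("wrist");cv2.imwrite("pics/w3.png",im[:,:,::-1]);pickle.dump(s,open("w3.pkl","wb"))
d=s["position"][:2]-[597.2,-21.6];print(d@[-.184,.983],d@[-.983,-.184],toolx(s))
W=cam("wrist",s)
for b in blobs(im,(80,140,80),(96,255,255),40): print(b)
```

```text
14.333148302336397 -0.29207391974904445 (array([-0.1816,  0.9834, -0.0027]), array([ 2.0e-04, -2.7e-03, -1.0e+00]))
([253, 0, 43, 29, 1117], [274.0, 14.8])
```

View pics/w3.png

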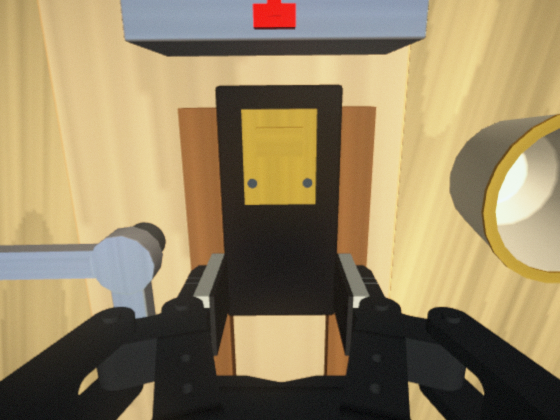

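The rail is between the guides with its front edge at row 86–97. The fence's face is just beyond it, at rows 40–54, so they aren't touching yet. The lever at the left is clear.

Run:
```python
from h import *
import pickle
s=pickle.load(open("w3.pkl","rb"));W=cam("wrist",s)
O=np.array([597.2,-21.6]);x=np.array([-.184,.983]);y=np.array([-.983,-.184])
for n,p,z in(("fenceTopL",(125,40),60),("fenceTopR",(427,38),60),("fenceBot",(275,54),18),("railF86",(279,86),48),("railF97",(279,97),48),("railF86low",(279,86),18),("cL",(217,97),48),("cR",(342,97),48),("rear",(279,315),48)):
    P=plane(W,p,z);d=P[:2]-O;print(n,(d@x).round(1),(d@y).round(1))
```

```text
fenceTopL 100.2 45.3
fenceTopR 100.5 -45.4
fenceBot 100.5 0.9
railF86 87.2 -0.9
railF97 83.6 -0.9
railF86low 88.0 -0.7
cL 83.6 20.5
cR 83.5 -22.5
rear -2.0 -0.5
```

Scaled: 26 mm is 0.26, 16 mm is 0.16.

Emit:
shift_gripper(plan={"ticks": [[0.4,0.05,-0.01,0,0,0,0],[0.4,0.09,-0.01,0,0,0,0],[0.4,0.13,-0.01,0,0,0,0],[0.4,0.16,-0.01,0,0,0,0],[0.4,0.19,-0.01,0,0,0,0],[0.4,0.22,-0.01,0,0,0,0],[0.4,0.25,-0.01,0,0,0,0],[0.4,0.26,-0.01,0,0,0,0]]})

```text
t: 9.15
position: [590.1, 16.3, 62.5]
ee_rot: [0.003, 0.64, 0.768, -0.002]
ft_force: [-6.4, -23.9, 12.3]
gripper_width: 0.491
grasp_force: 62.1
```

Emit:
shift_gripper(plan={"ticks": [[0.4,0,0,0,0,0,0],[0.4,0,0,0,0,0,0],[0.4,0,0,0,0,0,0]]})

```text
t: 9.45
position: [590.1, 16.4, 62.5]
ee_rot: [0.002, 0.64, 0.768, -0.001]
ft_force: [-6.9, -21.2, 13.2]
gripper_width: 0.495
grasp_force: 62.1
```

Create m.py:
```python
from h import *
import pickle,sys
s=probe_bus.get_state();im=capture("wrist");k=sys.argv[1];cv2.imwrite(f"pics/w{k}.png",im[:,:,::-1])
side=capture("side");sc=capture("scene")
a=cv2.resize(side[160:230,220:330],None,fx=5,fy=5,interpolation=cv2.INTER_CUBIC);b=cv2.resize(sc[165:235,265:365],None,fx=2.4,fy=5,interpolation=cv2.INTER_CUBIC)
cv2.imwrite(f"pics/c{k}.png",np.hstack([a,b])[:,:,::-1])
O=np.array([597.2,-21.6]);x=np.array([-.184,.983]);d=s["position"][:2]-O
print("tcp x",(d@x).round(2),"y",(d@[-.983,-.184]).round(2),"F along x",(s["ft_force"][:2]@x).round(1),s["ft_force"].round(1),toolx(s))
for n,img in(("wrist",im),("side",side),("scene",sc)):
    C=cam(n,s)
    for bb in blobs(img,(80,130,80),(96,255,255),8): print(n,bb,((plane(C,bb[1],65)[:2]-O)@x).round(1))
```

```bash
python3 m.py 4
```

```text
tcp x 38.61 y -0.04 F along x -19.6 [ -6.9 -21.2  13.2] (array([-0.1804,  0.9836, -0.0055]), array([ 0.002 , -0.0052, -1.    ]))
wrist ([254, 0, 41, 73, 1594], [274.1, 45.6]) 122.1
side ([292, 127, 41, 10, 82], [309.9, 131.7]) 435.9
side ([228, 217, 6, 16, 52], [230.2, 223.5]) 21.7
scene ([256, 168, 5, 13, 44], [258.6, 173.2]) 22.0
scene ([303, 182, 19, 7, 29], [311.0, 185.2]) 141.3
scene ([455, 213, 87, 36, 394], [502.9, 231.5]) 514.5
```

View pics/c4.png

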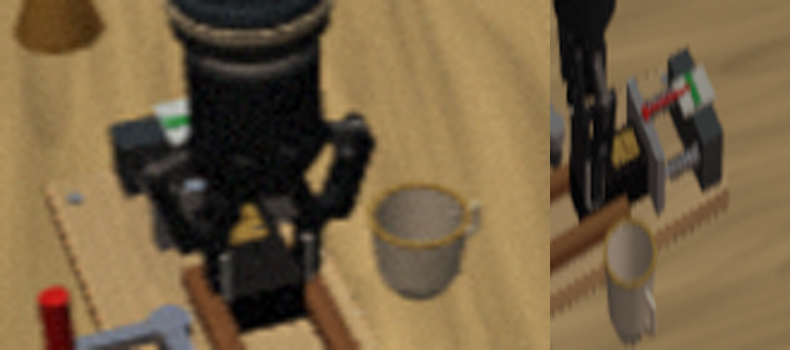

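View pics/w4.png

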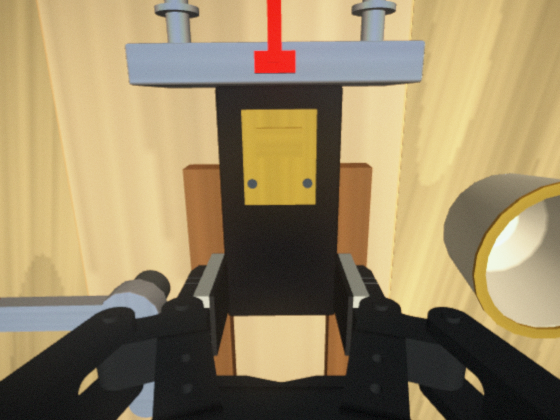

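The rail's front is now against the fence face, with the fence's front edge at about row 84 in the wrist view. In the scene crop, the pointer tip is at the rear edge of the green mark.

Create f.py:
```python
from h import *
import sys
# fence front-top edge in wrist image: strongest vertical brightness drop in fence columns off the rail
s=probe_bus.get_state();im=capture("wrist");W=cam("wrist",s)
O=np.array([597.2,-21.6]);x=np.array([-.184,.983])
g=cv2.GaussianBlur(cv2.cvtColor(im,cv2.COLOR_RGB2GRAY),(3,3),0).astype(int)
for c in(150,180,205,355,380,405):
    a=g[30:150,c];d=np.diff(a);i=[30+int(k) for k in np.argsort(-abs(d))[:5]]
    print(c,[(r,int(d[r-30]),((plane(W,(c,r+.5),60)[:2]-O)@x).round(1)) for r in sorted(i)])
d=s["position"][:2]-O;print((d@x).round(2),(s["ft_force"][:2]@x).round(1))
```

```bash
python3 f.py
```

Run:
```python
from h import *
import pickle
s=pickle.load(open("w3.pkl","rb"));W=cam("wrist",s);im=cv2.imread("pics/w3.png")[:,:,::-1].copy()
O=np.array([597.2,-21.6]);x=np.array([-.184,.983])
g=cv2.GaussianBlur(cv2.cvtColor(im,cv2.COLOR_RGB2GRAY),(3,3),0).astype(int)
for c in(150,205,355,405):
    a=g[25:75,c];d=np.diff(a);i=[25+int(k) for k in np.argsort(-abs(d))[:5]]
    print('free',c,[(r,int(d[r-25]),((plane(W,(c,r+.5),60)[:2]-O)@x).round(1)) for r in sorted(i)])
```

```text
150 [(82, -24, np.float64(112.3)), (83, -30, np.float64(112.0)), (85, 37, np.float64(111.4)), (86, 49, np.float64(111.1)), (87, 21, np.float64(110.8))]
180 [(82, -29, np.float64(112.3)), (83, -32, np.float64(112.0)), (86, 31, np.float64(111.1)), (87, 49, np.float64(110.8)), (88, 37, np.float64(110.5))]
205 [(82, -29, np.float64(112.3)), (83, -28, np.float64(112.0)), (86, 40, np.float64(111.1)), (87, 49, np.float64(110.8)), (88, 29, np.float64(110.5))]
355 [(80, -23, np.float64(112.7)), (81, -28, np.float64(112.4)), (84, 23, np.float64(111.5)), (85, 49, np.float64(111.2)), (86, 45, np.float64(110.9))]
380 [(80, -26, np.float64(112.7)), (81, -28, np.float64(112.4)), (84, 33, np.float64(111.5)), (85, 53, np.float64(111.2)), (86, 39, np.float64(110.9))]
405 [(79, -19, np.float64(112.9)), (80, -26, np.float64(112.6)), (82, 30, np.float64(112.0)), (83, 50, np.float64(111.7)), (84, 29, np.float64(111.5))]
38.62 -19.0
free 150 [(39, -26, np.float64(100.3)), (40, -29, np.float64(100.0)), (48, 29, np.float64(97.8)), (49, 47, np.float64(97.5)), (50, 38, np.float64(97.2))]
free 205 [(39, -27, np.float64(100.2)), (40, -26, np.float64(100.0)), (54, 33, np.float64(96.0)), (55, 51, np.float64(95.8)), (56, 38, np.float64(95.5))]
free 355 [(37, -23, np.float64(100.7)), (38, -26, np.float64(100.4)), (53, 39, np.float64(96.2)), (54, 49, np.float64(95.9)), (55, 29, np.float64(95.6))]
free 405 [(37, -25, np.float64(100.6)), (38, -25, np.float64(100.4)), (44, 30, np.float64(98.7)), (45, 54, np.float64(98.4)), (46, 47, np.float64(98.1))]
```

The fence edge has moved 12.0 mm (7.2 N), which agrees with the pointer being at the edge of the mark. It needs 4.7 mm more.

Emit:
shift_gripper(plan={"ticks": [[0.4,0.015,0,0,0,0,0],[0.4,0.03,0,0,0,0,0],[0.4,0.045,0,0,0,0,0],[0.4,0.05,0,0,0,0,0],[0.4,0.05,0,0,0,0,0],[0.4,0.05,0,0,0,0,0],[0.4,0.05,0,0,0,0,0]]})

```text
t: 10.35
position: [589.3, 20.8, 62.5]
ee_rot: [0.003, 0.64, 0.768, -0.002]
ft_force: [-6.1, -24.7, 11.7]
gripper_width: 0.489
grasp_force: 62.1
```

```bash
python3 f.py; python3 m.py 5
```

```text
150 [(82, -22, np.float64(116.8)), (83, -30, np.float64(116.5)), (85, 26, np.float64(115.9)), (86, 48, np.float64(115.6)), (87, 28, np.float64(115.3))]
180 [(82, -25, np.float64(116.8)), (83, -31, np.float64(116.5)), (86, 31, np.float64(115.6)), (87, 48, np.float64(115.3)), (88, 36, np.float64(115.0))]
205 [(82, -28, np.float64(116.7)), (83, -30, np.float64(116.4)), (86, 38, np.float64(115.6)), (87, 49, np.float64(115.3)), (88, 28, np.float64(115.0))]
355 [(81, -27, np.float64(116.9)), (82, -24, np.float64(116.6)), (84, 23, np.float64(116.0)), (85, 49, np.float64(115.7)), (86, 44, np.float64(115.4))]
380 [(80, -25, np.float64(117.1)), (81, -28, np.float64(116.8)), (84, 33, np.float64(115.9)), (85, 53, np.float64(115.6)), (86, 39, np.float64(115.4))]
405 [(79, -18, np.float64(117.4)), (80, -25, np.float64(117.1)), (82, 29, np.float64(116.5)), (83, 49, np.float64(116.2)), (84, 28, np.float64(115.9))]
43.1 -23.1
tcp x 43.12 y -0.02 F along x -22.8 [ -7.  -24.6  11.9] (array([-0.18  ,  0.9836, -0.0064]), array([ 0.0021, -0.0061, -1.    ]))
wrist ([254, 0, 41, 73, 1593], [273.9, 45.5]) 126.6
side ([291, 126, 42, 11, 88], [309.1, 131.5]) 438.4
side ([228, 217, 6, 16, 55], [230.2, 223.4]) 22.2
scene ([256, 168, 5, 13, 44], [258.6, 173.2]) 22.0
scene ([305, 182, 19, 7, 28], [312.7, 184.8]) 146.9
scene ([455, 213, 87, 37, 396], [502.9, 231.5]) 514.5
```

View pics/c5.png

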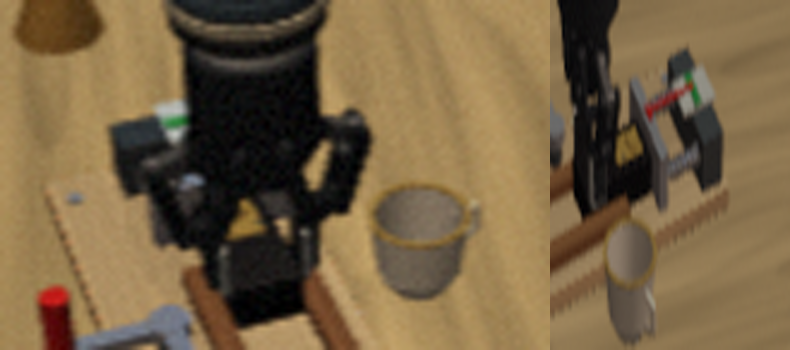

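View pics/w5.png

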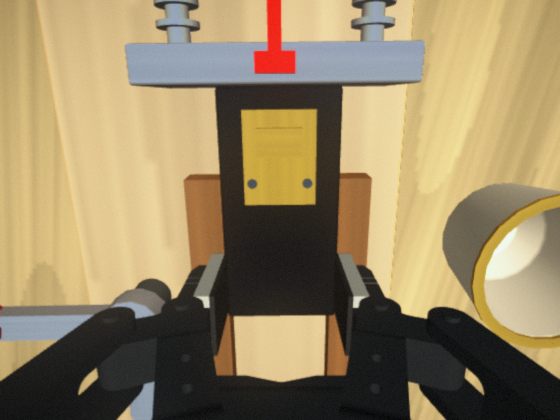

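The pointer tip now stands in the green mark, the rail sits square and flat, and the lever is clear. The fence edge has moved about 16.5 mm, which is 9.9 N. I'll let it settle briefly and hand in.

Emit:
shift_gripper(plan={"ticks": [[0.4,0,0,0,0,0,0],[0.4,0,0,0,0,0,0],[0.4,0,0,0,0,0,0]]})

```text
t: 10.85
position: [589.3, 20.8, 62.5]
ee_rot: [0.003, 0.64, 0.768, -0.002]
ft_force: [-7.1, -25.4, 12.7]
gripper_width: 0.494
grasp_force: 62.1
```

```bash
python3 -c "
from workcell import arm, workorder, probe_bus, capture, camera_info
print(workorder.finish_job())"
```

```text
the job is handed in; nothing more can be done
None
```

The lever is fully open and the robot is still gripping the rail, pressed against the fence at about 10 N (fence pushed in about 16.5 mm, pointer in the green mark), and the job is handed in, though no verdict was returned.

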